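# Unload the solder carrier

### The arm

A 7-joint arm with a two-finger parallel gripper is mounted at the origin on a cart in front of the work surface, level with it; the furniture and walls round the work are solid. World frame = base frame: x ahead of the robot, y to its left, z up, the work surface at z = 0. Lengths are in m, angles in rad, forces in N, time in s.
With the tool pointing down it reaches from about 0.425 to 0.925 m from the base axis. Payload 6.8 kg.
Tool frame: the origin (TCP) lies midway between the tips of the shut fingers; the grasp point (between the pads) lies 19 mm behind it; z points along the fingers, y is the direction in which the jaws open and shut (so a half turn about z gives the same grasp; the last joint's range is limited). The gripper opens to 85 mm and grips with 20 to 120 N. Pads are 22 mm wide; open, the fingers measure 114 mm over their backs; the gripper's body (76 mm by 85 mm) begins 54 mm behind the grasp point. The pads swing forward as they close: fully open they stand 13 mm farther back than shut.
Start: joints at [-1.396, 0.477, 0.022, 1.555, -0.011, 1.109, -0.083], TCP at [0.188, 0.648, 0.231] pointing down, gripper open.
Joint ranges: [-2.96, 2.96], [-0.34, 2.1], [-1.41, 1.46], [0.24, 2.44], [-1.37, 4.51], [0.17, 1.92], [-2.96, 2.96]. Speed limits (rad/s): [2.39, 2.39, 3.14, 3.14, 3.14, 3.14, 3.14].

### API

Orientations are given as a rotation vector (axis times angle).
In Python, from bench import r gives the robot as it stands. The module is installed in compiled form; this text tells all that it offers.
- The arm moves only by the tool apply_moves, never from a script. Its argument "plan" is a list that holds one entry, the list of rows, each a list of 7 numbers: the turn, a rotation vector about the tool's x, y, z scaled (see below), then the shift along the tool's x, y, z scaled (see below), then the closure, from -1 (fully open) to 1 (shut). In form: [[[wx, wy, wz, tx, ty, tz, grip], ...]]. A call has 1 to 12 rows; each row is the pose to reach, as a shift and turn from the pose commanded when the call began, along the tool's axes at that moment, turning the shorter way round; what a row does not reach only later rows make up. The controller multiplies each number of a shift by 0.4 m and each number of a turn by 180 degrees. A row lasts 1/12 s, in which the tool goes at most 41.7 mm and 7.16 degrees, less where a joint would pass 70% of its speed; a pose out of reach is approached as far as the arm can. A call with a number of a shift or a turn outside -1 to 1 is refused whole. A call with a gripper value outside its range is refused whole. The fingers move at their own pace and stop on an object; "force" is the grip in N (left out, the last holds). Time passes only in rows, so rows that repeat a pose let the fingers close. It gives the time, the measured TCP pose, the force and the opening at its end, in the units of the state.
- r.get_obs(): the state, without advancing time (a new reading comes with each control period).
- r.grab_frame(name): name is "scene" or "top"; returns a dict with "pixels" (480x640x3 uint8, blue, green, red), "fx", "fy", "cx", "cy" (pixels), "pose" (4x4, takes a point from camera to world coordinates). Camera axes: x right, y up, looking along -z (the intrinsics and any distortion apply to the point x, -y, -z); pixel columns grow to the right and rows downward; lengths in m; the calibration is good to about 2 mm. A picture is of the moment at which its call begins. There is no depth.
- r.hand_in(): hands the job in, once; it reports no verdict.
The state is a dict: "clock": time; "joints": joint angles; "qvel": joint speeds; "tau": joint torques, N m; "tcp_pos": TCP position; "orientation": TCP orientation; "contact_force": force on the tool from outside, world axes, zero at the start; "moment": the same for the moment, N m; "grip_width": finger opening in m.
Only numpy, scipy, OpenCV 4.12 (cv2) and the standard library are available. Lean on these libraries where they do the work, as an engineer would, in place of code of your own. Each camera call takes 0.05 s, during which the arm holds its last target. There are 200 camera calls.

### The job

The blue carrier has come back to the bench with a retaining bar across it. First lift the bar out of its two open brackets by its black grip and lay it in the long grey rest tray, grip upward; only then take out what it held and stand each thing upright in its own holder: the red-flanged reel in the red dish, the yellow-flanged reel in the yellow dish, the white relay in the white square tray. Everything must end fully down inside its rim and let go.

Things in the scene. Friction and masses are not known exactly. Their poses are not given: they have to be found in the camera images.
- carrier: Blue carrier, fixed. Base 96 x 262 x 12 mm (x, y, z); three 60 mm square pockets along y at -72, 0, +72 mm, floor 6 mm above the origin; any thing may be in any pocket. At y = +-121 mm aluminium brackets (52 mm in x, 14 in y): seat 72 mm high, prongs to 92 mm, slot 42 mm wide in x, open upward and along y. Origin: centre of the underside; z up.
- bar: Dark steel bar along its y, 262 x 12 x 10 mm, end feet 34 mm wide (x), about 0.15 kg. Black grip over its middle: cross-piece 14 mm wide (x), 68 mm long (y), 37 to 49 mm above the origin, on two uprights at y = +-30 mm (gap below it 27 mm). Starts in the brackets, underside 72 mm above the carrier's, 4 to 18 mm above the things. Origin: centre of the underside; z up.
- red_reel: Solder reel with red flanges, a cylinder 54 mm diameter, 62 mm high, about 0.5 kg, standing in a carrier pocket. Grasp round the flanges. Origin: centre of the underside; z up.
- yellow_reel: Solder reel with yellow flanges, a cylinder 48 mm diameter, 58 mm high, about 0.25 kg, standing in a carrier pocket. Origin: centre of the underside; z up.
- relay: White plug-in relay, an upright block 28 x 28 mm, 48 mm high, about 0.06 kg, standing in a carrier pocket. Origin: centre of the underside; z up.
- bar_rest: Long grey rest tray with a black liner, fixed: 62 x 288 x 12 mm (x, y, z) outside, 54 x 280 mm inside, inner floor 4 mm above the origin. The bar lies in it along its y axis, either way round. A fixed green case, 0.28 m tall, stands behind; its near right corner and side handle, about x 0.6, y 0.1 in the world, are in the way of low straight moves from there to the far holder. Origin: centre of the underside; z up.
- red_dish: Round red dish with a black liner, fixed: 82 mm outer and 74 mm inner diameter, rim 12 mm high, inner floor 6 mm above the origin. Origin: centre of the underside; z up.
- yellow_dish: Round yellow dish with a black liner, fixed: 76 mm outer and 68 mm inner diameter, rim 12 mm high, inner floor 6 mm above the origin. Origin: centre of the underside; z up.
- white_tray: Square white tray with a black liner, fixed: 56 x 56 mm outside, 48 x 48 mm inside, rim 12 mm high, inner floor 6 mm above the origin. Origin: centre of the underside; z up.
Mind the look-alikes: they are no part of the job. Leave any purple look-alike of the red_dish alone.

How it is judged:
By the outcome, as a careful person would: the job done as asked, in the order asked, and still so for the second after the job is handed in, with the robot touching nothing.
It also fails if it takes over 141 s, if anything falls off the work surface, if the arm or the gripper's body presses on something with over 40 N, if the wrist force passes 120 N, or if a joint passes its speed limit or range.

## Working session

There is one attempt and no reset: what is moved stays moved. The work goes in short steps, Python scripts to look and compute and a tool call to move; the robot and the scene stay as the last step left them, time stands still between calls to the robot, and variables do not carry over. Pictures are saved under pics/ and viewed, on a budget of 14 in all, crops included, one or two more only if the job needs it, and the job is handed in when it is done.

Besides the shell and the picture viewer there is one more tool, called after "Call:" by a JSON object that holds its "method" and its "body", one argument or row to a line. apply_moves: Moves the arm, as the interface text tells. Its arguments: {"type":"object","properties":{"plan":{"type":"array","items":{"type":"array","items":{"type":"array","items":{"type":"number","minimum":-1,"maximum":1}}}},"force":{"type":"number"}},"required":["plan"]}

```bash
mkdir -p pics
cat > h.py <<'E'
import numpy as np, cv2
from bench import r
def grab(n,save=None):
    f=r.grab_frame(n); np.savez(f'{n}.npz',**{k:np.asarray(v) for k,v in f.items()})
    if save: cv2.imwrite(f'pics/{save}.png',f['pixels'])
    return f
def load(n): return dict(np.load(f'{n}.npz',allow_pickle=True))
def ray(f,u,v):
    P=np.array(f['pose']); d=P[:3,:3]@np.array([(u-f['cx'])/f['fx'],-(v-f['cy'])/f['fy'],-1.]); return P[:3,3],d
def onz(f,u,v,z):
    o,d=ray(f,u,v); return o+d*(z-o[2])/d[2]
def proj(f,p):
    P=np.array(f['pose']); c=P[:3,:3].T@(np.asarray(p)-P[:3,3]); return f['cx']+f['fx']*c[0]/-c[2], f['cy']-f['fy']*c[1]/-c[2]
E
python3 - <<'E'
from h import *
for n in('scene','top'):
    f=grab(n,n+'0'); print(n,{k:f[k] for k in f if k!='pixels'})
print(r.get_obs())
E
```

```text
scene {'fx': 483.03679987473225, 'fy': 483.03679987473225, 'cx': 311.12445567432934, 'cy': 245.0931867921101, 'pose': array([[-0.59928591,  0.58978265, -0.54130659, -0.30103177],
       [-0.80052897, -0.43887177,  0.40809918,  0.41337103],
       [ 0.00312564,  0.67789969,  0.73514777,  1.07974503],
       [ 0.        ,  0.        ,  0.        ,  1.        ]])}
top {'fx': 454.2947522734235, 'fy': 454.2947522734235, 'cx': 316.54531057490715, 'cy': 237.01780947564296, 'pose': array([[ 0.01264195,  0.98388419, -0.17835944,  0.20887033],
       [-0.99990036,  0.01131862, -0.00843512, -0.17450805],
       [-0.0062804 ,  0.1784483 ,  0.98392925,  1.57797753],
       [ 0.        ,  0.        ,  0.        ,  1.        ]])}
{'clock': 0.1, 'joints': array([-1.39612326,  0.47772532,  0.02237768,  1.55636785, -0.01147118,
        1.10931073, -0.08310508]), 'qvel': array([ 0.00037711, -0.00143666, -0.000451  , -0.00010594,  0.00116869,
       -0.00074536,  0.00079422]), 'tau': array([ 3.94298477e-03, -5.97763610e+01,  1.61327206e+00, -2.81955332e+01,
        1.27439058e-02,  5.06051336e-03, -2.53040776e-05]), 'tcp_pos': array([0.18822687, 0.64765684, 0.23041191]), 'orientation': array([-4.42695471e-01, -3.11017042e+00,  2.64074362e-03]), 'contact_force': array([-0.86447128, -0.1911614 , -0.13728393]), 'moment': array([-0.04492719,  0.04257547, -0.01469642]), 'grip_width': 0.08549434183371499}
```

View pics/top0.png

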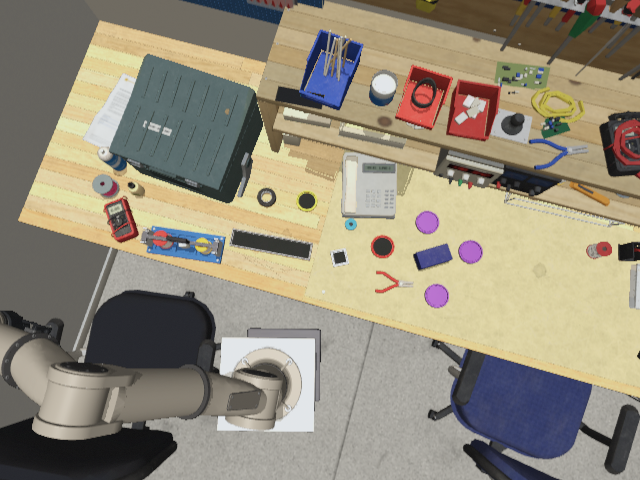

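View pics/scene0.png

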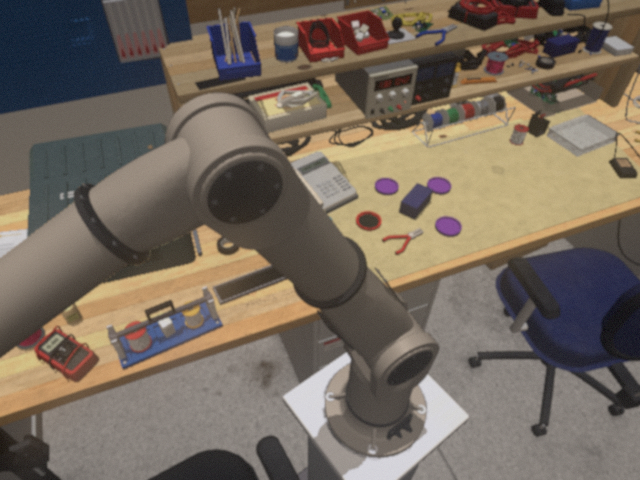

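Top view: the carrier with bar is at about (183,245), the rest tray at (271,244), the red dish at (382,246), the yellow dish at (307,201) and the white tray at (340,257). Look-alikes:
- **Purple discs:** (427,222), (470,252) and (436,296).
- **Black tape ring:** (267,197).
- **Grey/red spool:** (105,186).
- **Red/silver spool:** (600,250).
- **Cyan ring:** (351,225).

By the description I choose the blue carrier at (183,245) and the dishes listed first. Next I check that in a close crop.

Run:
```python
from h import *
f=load('top'); im=f['pixels']
hsv=cv2.cvtColor(im,cv2.COLOR_BGR2HSV)
for n,(u,v),z in [('carrier',(183,245),.012),('rest',(271,244),.012),('red',(382,246),.012),('yel',(307,201),.012),('white',(340,257),.012)]:
    print(n,onz(f,u,v,z).round(3))
def blobs(name,m,z,amin=30,win=(90,170,420,290)):
    x0,y0,x1,y1=win; k=np.zeros_like(m); k[y0:y1,x0:x1]=m[y0:y1,x0:x1]
    cs,_=cv2.findContours(k,cv2.RETR_EXTERNAL,cv2.CHAIN_APPROX_NONE)
    for c in cs:
        if cv2.contourArea(c)<amin: continue
        w=np.array([onz(f,u,v,z)[:2] for u,v in c[:,0]+0.0],np.float32)
        rc=cv2.minAreaRect(w); print(name,rc[0] and np.round(rc[0],4),np.round(rc[1],3),round(rc[2],1),'px',c[:,0].mean(0).round(0))
blobs('blue',cv2.inRange(hsv,(100,110,60),(120,255,255)),.012)
blobs('red',cv2.inRange(hsv,(0,140,90),(8,255,255))|cv2.inRange(hsv,(172,140,90),(180,255,255)),.012)
blobs('yellow',cv2.inRange(hsv,(24,170,120),(34,255,255)),.012)
blobs('black',cv2.inRange(hsv,(0,0,0),(180,255,60)),.008)
blobs('white',cv2.inRange(hsv,(0,0,200),(180,40,255)),.012)
cv2.imwrite('pics/crop1.png',cv2.resize(im[170:290,95:415],None,fx=2.5,fy=2.5,interpolation=cv2.INTER_CUBIC))
```

```text
carrier [0.459 0.306 0.012]
rest [ 0.466 -0.002  0.012]
red [ 0.464 -0.39   0.012]
yel [ 0.622 -0.126  0.012]
white [ 0.423 -0.243  0.012]
blue [0.4622 0.2963] [0.262 0.093] 82.2 px [189. 244.]
red [ 0.3517 -0.4064] [0.073 0.053] 24.7 px [388. 280.]
red [0.4669 0.3892] [0.018 0.046] 0.7 px [160. 242.]
red [ 0.4636 -0.3898] [0.077 0.078] 89.5 px [382. 246.]
red [0.5004 0.3872] [0.047 0.017] 82.5 px [160. 234.]
red [0.5222 0.5257] [0.1   0.087] 20.1 px [123. 227.]
red [0.5944 0.5546] [0.05  0.081] 28.7 px [114. 205.]
red [0.6585 0.5722] [0.023 0.051] 64.9 px [112. 189.]
black [ 0.4237 -0.2419] [0.034 0.034] 12.0 px [340. 257.]
black [ 0.4626 -0.3903] [0.057 0.058] 45.2 px [382. 246.]
black [ 0.466  -0.0013] [0.268 0.045] 80.1 px [271. 244.]
black [ 0.6254 -0.1253] [0.048 0.05 ] 0.6 px [307. 201.]
black [0.6749 0.297 ] [0.119 0.374] 0.6 px [194. 182.]
white [ 0.423 -0.241] [0.058 0.056] 12.1 px [339. 257.]
white [ 0.6634 -0.2784] [0.043 0.152] 89.8 px [350. 190.]
```

View pics/crop1.png

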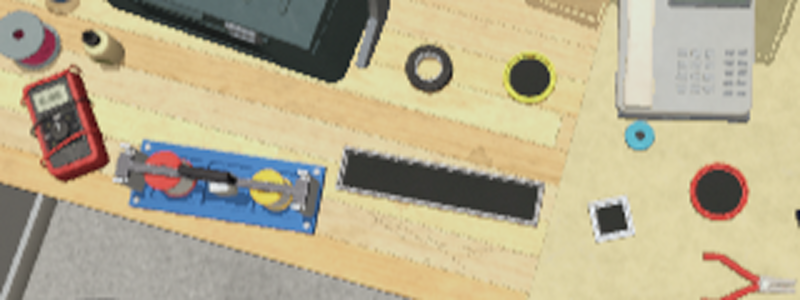

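The crop confirms the carrier. Red reel is in the +y pocket, relay in the middle, yellow at −y, and the bar grip shows dark at crop pixel (207,174). The dishes and rest tray are as I chose them; the purple discs, tape ring and cyan ring are excluded.

```bash
cat >> h.py <<'E'
from scipy.spatial.transform import Rotation as R
def to(x,y,z,yaw):
    """numbers for a move to TCP x,y,z, tool down, tool-y axis at yaw deg in world"""
    o=r.get_obs(); C=R.from_rotvec(o['orientation']); p=o['tcp_pos']
    a=np.radians(yaw); ty=np.array([np.cos(a),np.sin(a),0]); tz=np.array([0,0,-1.]); T=R.from_matrix(np.c_[np.cross(ty,tz),ty,tz])
    w=(C.inv()*T).as_rotvec()/np.pi; t=C.inv().apply(np.array([x,y,z])-p)/.4
    return np.r_[w,t].round(4)
def st():
    o=r.get_obs(); C=R.from_rotvec(o['orientation']).as_matrix(); print('t',round(o['clock'],2),'p',o['tcp_pos'].round(4),'yaw',np.degrees(np.arctan2(C[1,1],C[0,1])).round(2),'tilt',np.degrees(np.arccos(-C[2,2])).round(2),'F',o['contact_force'].round(1),'w',round(o['grip_width'],4),'q',o['joints'].round(2))
E
python3 - <<'E'
from h import *
f=load('top'); im=f['pixels']
hsv=cv2.cvtColor(im,cv2.COLOR_BGR2HSV)
print('grip exp px',proj(f,(.462,.297,.121)))
m=cv2.inRange(hsv,(0,0,0),(180,255,70)); k=np.zeros_like(m);k[230:252,160:195]=m[230:252,160:195]
v,u=np.nonzero(k); print('grip px',u.mean(),v.mean(),len(u), onz(f,u.mean(),v.mean(),.119).round(4), cv2.minAreaRect(np.array([onz(f,a,b,.121)[:2] for a,b in zip(u,v)],np.float32)))
g=load('scene'); print('scene grip exp',proj(g,(.462,.297,.115)))
hs=cv2.cvtColor(g['pixels'],cv2.COLOR_BGR2HSV); m=cv2.inRange(hs,(0,0,0),(180,255,60));k=np.zeros_like(m);k[295:330,140:182]=m[295:330,140:182]
v,u=np.nonzero(k); print(u.min(),u.max(),v.min(),v.max(),u.mean(),v.mean())
for y in (-.1,.1): print('case', [onz(f,*p,.28).round(3) for p in ((217,198),(247,110),(113,172))])
st(); print(to(.462,.297,.22,-7.8))
E
```

```text
grip exp px (np.float64(175.8740887763588), np.float64(238.73611614315834))
grip px 177.0 239.7887323943662 71 [0.4589 0.2937 0.119 ] ((0.45926719903945923, 0.2912551462650299), (0.07702570408582687, 0.014409027993679047), 82.48100280761719)
scene grip exp (np.float64(159.521878154642), np.float64(308.2337330939449))Traceback (most recent call last):
  File "<stdin>", line 9, in <module>
    return umr_minimum(a, axis, None, out, keepdims, initial, where)
ValueError: zero-size array to reduction operation minimum which has no identity
```

Run:
```python
from h import *
f=load('top'); print('case', [onz(f,*p,.28).round(3) for p in ((217,198),(247,110),(113,172),(245,175))])
st(); print(to(.46,.294,.2,-7.8))
```

```text
case [array([0.558, 0.132, 0.28 ]), array([0.837, 0.055, 0.28 ]), array([0.635, 0.448, 0.28 ]), array([0.63 , 0.052, 0.28 ])]
t 0.1 p [0.1882 0.6477 0.2304] yaw 73.8 tilt 0.1 F [-0.9 -0.2 -0.1] w 0.0855 q [-1.4   0.48  0.02  1.56 -0.01  1.11 -0.08]
[-4.000e-04  4.000e-04  4.533e-01 -8.991e-01 -6.593e-01  7.730e-02]
```

Call:
{"method": "apply_moves", "body": {
  "plan": [
    [[0, 0, 0.453, -0.9, -0.66, 0.077, -1], [0, 0, 0.453, -0.9, -0.66, 0.077, -1], [0, 0, 0.453, -0.9, -0.66, 0.077, -1], [0, 0, 0.453, -0.9, -0.66, 0.077, -1], [0, 0, 0.453, -0.9, -0.66, 0.077, -1], [0, 0, 0.453, -0.9, -0.66, 0.077, -1], [0, 0, 0.453, -0.9, -0.66, 0.077, -1], [0, 0, 0.453, -0.9, -0.66, 0.077, -1], [0, 0, 0.453, -0.9, -0.66, 0.077, -1], [0, 0, 0.453, -0.9, -0.66, 0.077, -1], [0, 0, 0.453, -0.9, -0.66, 0.077, -1], [0, 0, 0.453, -0.9, -0.66, 0.077, -1]]
  ]
}}

```text
clock: 1.1
tcp_pos: [0.4644, 0.2866, 0.2003]
orientation: [2.381, 2.044, -0.001]
contact_force: [1.1, 0.4, 0.3]
grip_width: 0.0853
```

Run:
```python
from h import *
st(); print(to(.46,.294,.2,-7.8))
grab('top'); f=grab('scene'); 
cv2.imwrite('pics/s2.png',cv2.resize(f['pixels'][200:400,60:340],None,fx=2.5,fy=2.5,interpolation=cv2.INTER_CUBIC))
```

```text
t 1.1 p [0.4644 0.2866 0.2003] yaw -8.71 tilt 0.21 F [1.1 0.4 0.3] w 0.0853 q [-1.03  0.32  0.45  1.92 -0.16  0.94 -0.66]
[ 0.0006  0.001  -0.0051  0.0167 -0.0138  0.0007]
```

View pics/s2.png

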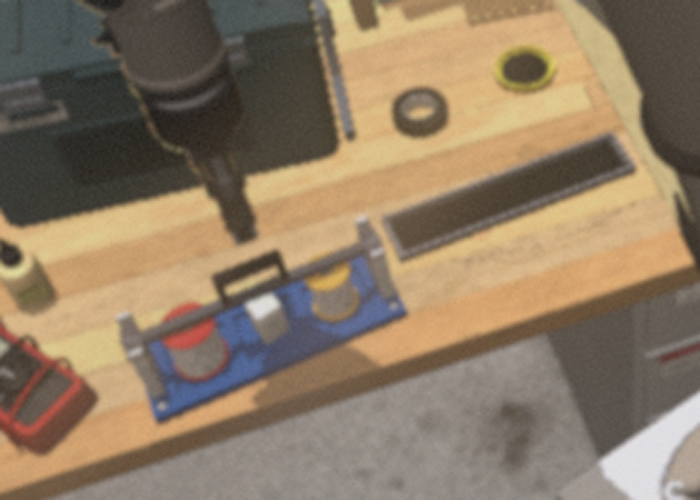

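The scene crop shows the gripper at (240,200) above the grip, whose cross-piece runs from (217,280) to (283,258) with its centre at about (249,268). The bar sits in its brackets and the reels and relay below it are clear.

Run:
```python
from h import *
g=load('scene')
for c in ((217,280),(283,258),(249,269)): print(onz(g,60+c[0]/2.5,200+c[1]/2.5,.115).round(4))
# red/yellow reel tops in scene and top
for n,P in (('scene',(188,322)),('scene',(330,275))): print(n,onz(g,60+P[0]/2.5,200+P[1]/2.5,.066).round(4))
st()
```

```text
[0.4701 0.3262 0.115 ]
[0.4559 0.2638 0.115 ]
[0.4636 0.296  0.115 ]
scene [0.4795 0.3653 0.066 ]
scene [0.4465 0.2274 0.066 ]
t 1.2 p [0.461  0.2926 0.2002] yaw -7.96 tilt 0.05 F [-0.6  0.  -0.4] w 0.0854 q [-1.04  0.32  0.44  1.92 -0.16  0.94 -0.66]
```

Call:
{"method": "apply_moves", "body": {
  "plan": [
    [[0, 0, 0, 0.009, 0.001, 0.1, -1], [0, 0, 0, 0.009, 0.001, 0.19, -1], [0, 0, 0, 0.009, 0.001, 0.24, -1], [0, 0, 0, 0.009, 0.001, 0.257, -1], [0, 0, 0, 0.009, 0.001, 0.257, -1], [0, 0, 0, 0.009, 0.001, 0.257, 1], [0, 0, 0, 0.009, 0.001, 0.257, 1], [0, 0, 0, 0.009, 0.001, 0.257, 1], [0, 0, 0, 0.009, 0.001, 0.257, 1], [0, 0, 0, 0.009, 0.001, 0.257, 1], [0, 0, 0, 0.009, 0.001, 0.257, 1], [0, 0, 0, 0.009, 0.001, 0.257, 1]]
  ],
  "force": 50
}}

```text
clock: 2.2
tcp_pos: [0.4617, 0.298, 0.0982]
orientation: [2.366, 2.066, 0.002]
contact_force: [1.1, 0.2, 1.1]
grip_width: 0.0127
```

Run:
```python
from h import *
st()
```

```text
t 2.2 p [0.4617 0.298  0.0982] yaw -7.74 tilt 0.07 F [1.1 0.2 1.1] w 0.0127 q [-0.99  0.46  0.38  1.99 -0.25  0.73 -0.59]
```

Call:
{"method": "apply_moves", "body": {
  "plan": [
    [[0, 0, 0, 0, 0, 0, 1], [0, 0, 0, 0, 0, -0.03, 1], [0, 0, 0, 0, 0, -0.06, 1], [0, 0, 0, 0, 0, -0.1, 1], [0, 0, 0, 0, 0, -0.15, 1], [0, 0, 0, 0, 0, -0.2, 1], [0, 0, 0, 0, 0, -0.2, 1], [0, 0, 0, 0, 0, -0.2, 1]]
  ]
}}

```text
clock: 2.87
tcp_pos: [0.4617, 0.2983, 0.1793]
orientation: [-2.366, -2.066, -0.004]
contact_force: [0.3, -0.2, -3.0]
grip_width: 0.0133
```

Run:
```python
from h import *
st(); print(to(.466,-.001,.178,-9.9))
f=grab('scene'); 
cv2.imwrite('pics/s3.png',cv2.resize(f['pixels'][200:400,60:340],None,fx=2.5,fy=2.5,interpolation=cv2.INTER_CUBIC))
```

```text
t 2.87 p [0.4617 0.2983 0.1793] yaw -7.74 tilt 0.17 F [ 0.3 -0.2 -3. ] w 0.0133 q [-1.03  0.35  0.43  1.94 -0.18  0.89 -0.64]
[ 5.000e-04 -8.000e-04  1.200e-02 -7.399e-01  1.112e-01  1.600e-03]
```

View pics/s3.png

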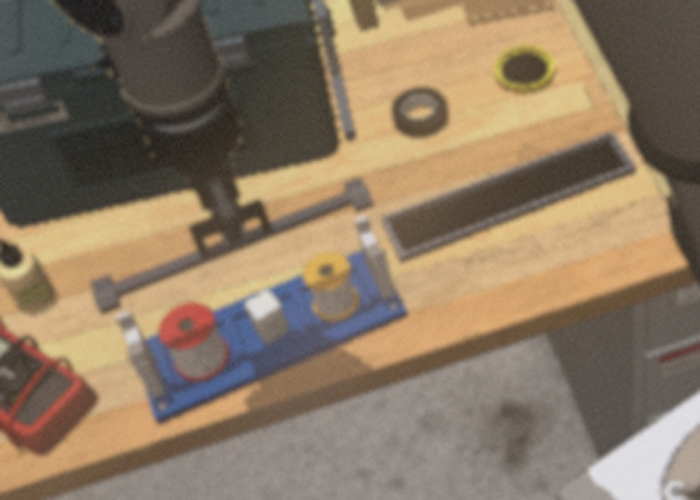

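The bar hangs level in the gripper, ends at (105,292) and (358,192), clear of the brackets. The red reel (187,335), relay (265,315) and yellow reel (328,285) are undisturbed. The tray corners are visible.

Run:
```python
from h import *
g=load('scene'); q=lambda c,z: onz(g,60+c[0]/2.5,200+c[1]/2.5,z).round(4)
a,b=q((106,287),.163),q((358,190),.163); print(a,b,(a+b)/2, np.linalg.norm(a-b))
hs=cv2.cvtColor(g['pixels'],cv2.COLOR_BGR2HSV)
c=[q(x,.012) for x in ((386,217),(405,256),(632,168),(612,137))]; print(c,sum(c)/4)
for n,P in (('red',(187,322)),('yel',(327,267)),('rel',(263,302))): print(n,q(P,{'red':.068,'yel':.064,'rel':.054}[n]))
```

```text
[0.4848 0.4146 0.163 ] [0.4489 0.1767 0.163 ] [0.46685 0.29565 0.163  ] 0.24059347455822658
[array([0.5195, 0.1312, 0.012 ]), array([0.4603, 0.1408, 0.012 ]), array([ 0.4128, -0.1312,  0.012 ]), array([ 0.4651, -0.141 ,  0.012 ])] [ 4.64425e-01 -5.00000e-05  1.20000e-02]
red [0.4786 0.3662 0.068 ]
yel [0.4587 0.2249 0.064 ]
rel [0.466  0.2947 0.054 ]
```

Call:
{"method": "apply_moves", "body": {
  "plan": [
    [[0, 0, 0.012, -0.735, 0.111, 0, 1], [0, 0, 0.012, -0.735, 0.111, 0, 1], [0, 0, 0.012, -0.735, 0.111, 0, 1], [0, 0, 0.012, -0.735, 0.111, 0, 1], [0, 0, 0.012, -0.735, 0.111, 0, 1], [0, 0, 0.012, -0.735, 0.111, 0, 1], [0, 0, 0.012, -0.735, 0.111, 0, 1], [0, 0, 0.012, -0.735, 0.111, 0, 1], [0, 0, 0.012, -0.735, 0.111, 0, 1], [0, 0, 0.012, -0.735, 0.111, 0, 1], [0, 0, 0.012, -0.735, 0.111, 0.15, 1], [0, 0, 0.012, -0.735, 0.111, 0.2, 1]]
  ]
}}

```text
clock: 3.92
tcp_pos: [0.4676, 0.003, 0.0977]
orientation: [2.4, 2.025, 0.008]
contact_force: [-1.0, 2.0, -2.9]
grip_width: 0.0131
```

Run:
```python
from h import *
st(); print(to(.466,.001,.032,-9.9))
f=grab('top'); im=f['pixels']
cv2.imwrite('pics/t4.png',cv2.resize(im[180:300,200:360],None,fx=4,fy=4,interpolation=cv2.INTER_CUBIC))
```

```text
t 3.92 p [0.4676 0.003  0.0977] yaw -9.69 tilt 0.31 F [-1.   2.  -2.9] w 0.0131 q [-0.57  0.36  0.51  2.19 -0.3   0.65 -0.01]
[ 0.0014 -0.0009  0.0011 -0.0062 -0.0039  0.1641]
```

View pics/t4.png

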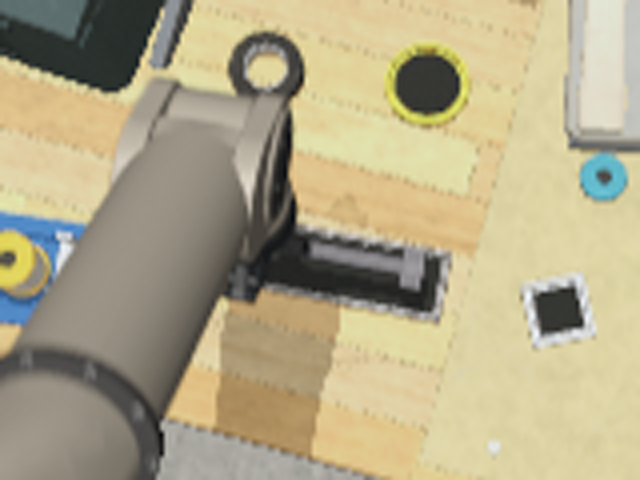

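The arm hides the middle, but the bar's foot at crop (413,270) lies within the tray outline and the bar is parallel to it. I lower it now.

Call:
{"method": "apply_moves", "body": {
  "plan": [
    [[0, 0, 0, -0.006, -0.004, 0.03, 1], [0, 0, 0, -0.006, -0.004, 0.06, 1], [0, 0, 0, -0.006, -0.004, 0.09, 1], [0, 0, 0, -0.006, -0.004, 0.12, 1], [0, 0, 0, -0.006, -0.004, 0.14, 1], [0, 0, 0, -0.006, -0.004, 0.155, 1], [0, 0, 0, -0.006, -0.004, 0.16, 1], [0, 0, 0, -0.006, -0.004, 0.16, 1]]
  ]
}}

```text
clock: 4.63
tcp_pos: [0.4636, -0.0011, 0.0336]
orientation: [-2.404, -2.022, 0.001]
contact_force: [0.3, 0.3, -1.6]
grip_width: 0.0133
```

Run:
```python
from h import *
st(); f=grab('top'); im=f['pixels']
cv2.imwrite('pics/t5.png',cv2.resize(im[180:300,200:360],None,fx=4,fy=4,interpolation=cv2.INTER_CUBIC))
```

```text
t 4.63 p [ 0.4636 -0.0011  0.0336] yaw -9.86 tilt 0.04 F [ 0.3  0.3 -1.6] w 0.0133 q [-0.48  0.48  0.42  2.22 -0.4   0.51  0.08]
```

View pics/t5.png

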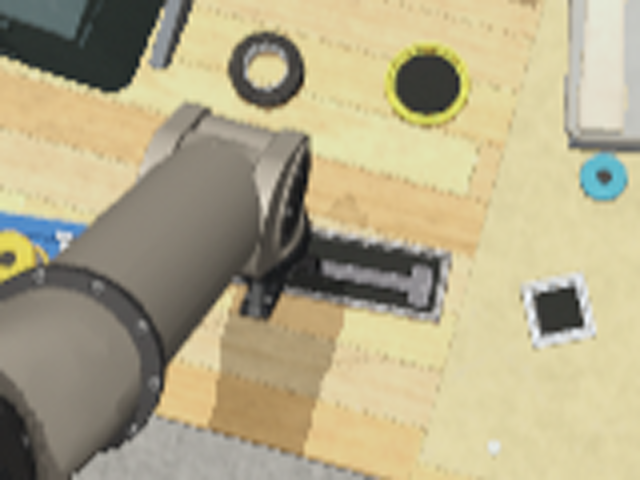

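The foot sits inside the tray at (420,285), centred between the rims. I lower the last 3 mm, release and lift off.

Call:
{"method": "apply_moves", "body": {
  "plan": [
    [[0, 0, 0, 0, 0, 0.004, 1], [0, 0, 0, 0, 0, 0.008, 1], [0, 0, 0, 0, 0, 0.009, 1], [0, 0, 0, 0, 0, 0.009, -1], [0, 0, 0, 0, 0, 0.005, -1], [0, 0, 0, 0, 0, 0.005, -1], [0, 0, 0, 0, 0, 0.005, -1], [0, 0, 0, 0, 0, 0.005, -1], [0, 0, 0, 0, 0, 0.005, -1], [0, 0, 0, 0, 0, 0.005, -1], [0, 0, 0, 0, 0, -0.05, -1], [0, 0, 0, 0, 0, -0.15, -1]]
  ]
}}

```text
clock: 5.68
tcp_pos: [0.4608, -0.0019, 0.0916]
orientation: [-2.402, -2.02, 0.011]
contact_force: [0.9, 0.1, 0.3]
grip_width: 0.0855
```

Run:
```python
from h import *
st(); print(to(.474,.367,.16,-7.8))
```

```text
t 5.68 p [ 0.4608 -0.0019  0.0916] yaw -9.9 tilt 0.44 F [0.9 0.1 0.3] w 0.0855 q [-0.56  0.37  0.52  2.2  -0.3   0.65 -0.  ]
[-0.0022  0.001  -0.0116  0.9137 -0.1272 -0.1731]
```

Call:
{"method": "apply_moves", "body": {
  "plan": [
    [[0, 0, 0, 0, 0, -0.1, -1], [0, 0, 0, 0, 0, -0.173, -1], [0, 0, -0.012, 0.914, -0.127, -0.173, -1], [0, 0, -0.012, 0.914, -0.127, -0.173, -1], [0, 0, -0.012, 0.914, -0.127, -0.173, -1], [0, 0, -0.012, 0.914, -0.127, -0.173, -1], [0, 0, -0.012, 0.914, -0.127, -0.173, -1], [0, 0, -0.012, 0.914, -0.127, -0.173, -1], [0, 0, -0.012, 0.914, -0.127, -0.173, -1], [0, 0, -0.012, 0.914, -0.127, -0.173, -1], [0, 0, -0.012, 0.914, -0.127, -0.173, -1], [0, 0, -0.012, 0.914, -0.127, -0.173, -1]]
  ]
}}

```text
clock: 6.68
tcp_pos: [0.4743, 0.3769, 0.1624]
orientation: [-2.353, -2.077, -0.004]
contact_force: [-0.1, 0.5, -0.3]
grip_width: 0.0853
```

Run:
```python
from h import *
grab('top'); st(); print(to(.474,.367,.03,-7.8))
f=grab('scene'); im=f['pixels']; hs=cv2.cvtColor(im,cv2.COLOR_BGR2HSV)
for n,lo,hi,z in (('red',(0,110,80),(9,255,255),.068),('red2',(172,110,80),(180,255,255),.068),('yel',(18,130,120),(34,255,255),.064)):
    m=cv2.inRange(hs,lo,hi);k=np.zeros_like(m);k[290:370,110:220]=m[290:370,110:220]
    for c in cv2.findContours(k,cv2.RETR_EXTERNAL,cv2.CHAIN_APPROX_NONE)[0]:
        if cv2.contourArea(c)>60:
            (cx,cy),rr=cv2.minEnclosingCircle(np.array([onz(f,*p,z)[:2] for p in c[:,0]],np.float32)); print(n,c[:,0].mean(0),cx,cy,rr, onz(f,*c[:,0].mean(0),z))
cv2.imwrite('pics/s6.png',cv2.resize(im[200:380,60:340],None,fx=2.8,fy=2.8,interpolation=cv2.INTER_CUBIC))
```

```text
t 6.73 p [0.4749 0.3722 0.1622] yaw -7.33 tilt 0.07 F [ 0.5 -2.  -0.7] w 0.0855 q [-1.1   0.46  0.44  1.82 -0.24  0.91 -0.68]
[-2.000e-04 -3.000e-04  2.600e-03 -1.360e-02 -4.000e-04  3.305e-01]
red [134.36538462 329.92307692] 0.4770824611186981 0.36809784173965454 0.025351226329803467 [0.47613671 0.36832142 0.068     ]
yel [189.97619048 307.97619048] 0.45677947998046875 0.22806671261787415 0.022159533575177193 [0.45670316 0.22827441 0.064     ]
```

View pics/s6.png

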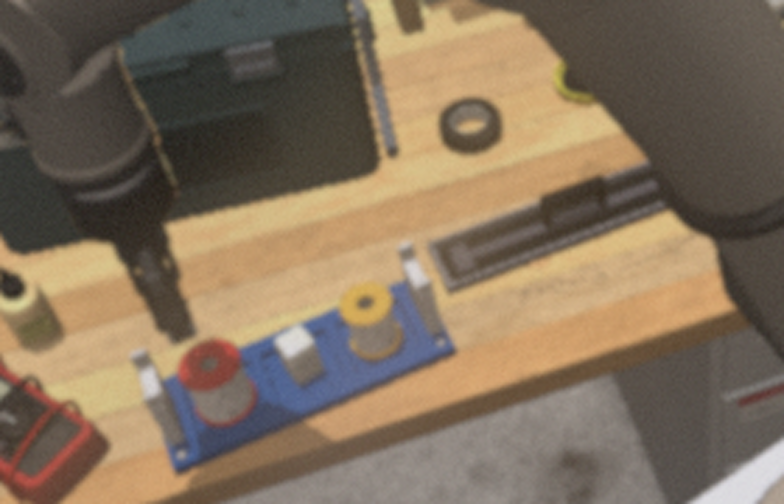

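The bar lies in the tray with its grip upward at (575,205), and the red reel is free at (210,375). I take a settled pose reading first.

Run:
```python
from h import *
st(); print(to(.4755,.368,.034,-7.8))
```

```text
t 6.78 p [0.4757 0.3688 0.1623] yaw -7.55 tilt 0.04 F [ 0.8 -1.  -0.3] w 0.0853 q [-1.1   0.46  0.44  1.83 -0.24  0.91 -0.68]
[-1.000e-04  2.000e-04  1.400e-03 -1.900e-03 -1.000e-04  3.207e-01]
```

Call:
{"method": "apply_moves", "body": {
  "plan": [
    [[0, 0, 0, 0.002, 0, 0.08, -1], [0, 0, 0, 0.002, 0, 0.16, -1], [0, 0, 0, 0.002, 0, 0.23, -1], [0, 0, 0, 0.002, 0, 0.28, -1], [0, 0, 0, 0.002, 0, 0.31, -1], [0, 0, 0, 0.002, 0, 0.32, -1], [0, 0, 0, 0.002, 0, 0.32, -1], [0, 0, 0, 0.002, 0, 0.32, 1], [0, 0, 0, 0.002, 0, 0.32, 1], [0, 0, 0, 0.002, 0, 0.32, 1], [0, 0, 0, 0.002, 0, 0.32, 1], [0, 0, 0, 0.002, 0, 0.32, 1]]
  ],
  "force": 70
}}

```text
clock: 7.78
tcp_pos: [0.4777, 0.3687, 0.0368]
orientation: [-2.366, -2.066, -0.005]
contact_force: [-0.1, -1.1, 5.9]
grip_width: 0.0524
```

Call:
{"method": "apply_moves", "body": {
  "plan": [
    [[0, 0, 0, 0, 0, 0, 1], [0, 0, 0, 0, 0, -0.02, 1], [0, 0, 0, 0, 0, -0.05, 1], [0, 0, 0, 0, 0, -0.1, 1], [0, 0, 0, 0, 0, -0.18, 1], [0, 0, 0, 0, 0, -0.27, 1], [0, 0, 0, 0, 0, -0.35, 1], [0, 0, 0, 0, 0, -0.38, 1], [0, 0, 0, 0, 0, -0.38, 1]]
  ]
}}

```text
clock: 8.53
tcp_pos: [0.4783, 0.3692, 0.1909]
orientation: [-2.366, -2.066, -0.011]
contact_force: [-0.6, 0.8, -3.5]
grip_width: 0.0523
```

Run:
```python
from h import *
f=grab('scene');im=f['pixels']; st(); print(to(.463,-.02,.186,-20), to(.463,-.39,.186,-30))
cv2.imwrite('pics/s7.png',cv2.resize(im[200:380,60:340],None,fx=2.8,fy=2.8,interpolation=cv2.INTER_CUBIC))
```

```text
t 8.58 p [0.4769 0.3685 0.1881] yaw -7.73 tilt 0.16 F [-0.3 -0.9 -4.6] w 0.0524 q [-1.11  0.43  0.46  1.8  -0.23  0.96 -0.69]
[ 3.00e-04 -8.00e-04  6.82e-02 -9.67e-01  9.63e-02  3.00e-03] [ 2.0000e-04 -9.0000e-04  1.2370e-01 -1.8836e+00  2.2070e-01  8.0000e-04]
```

View pics/s7.png

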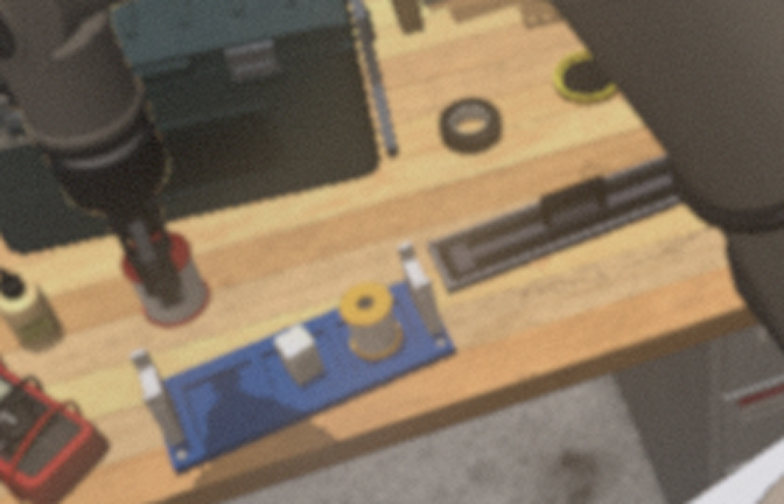

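The red reel hangs upright in the gripper at (165,280), and relay and yellow reel are unmoved. I carry it over to the red dish.

Call:
{"method": "apply_moves", "body": {
  "plan": [
    [[0, 0, 0.068, -0.967, 0.096, 0, 1], [0, 0, 0.068, -0.967, 0.096, 0, 1], [0, 0, 0.068, -0.967, 0.096, 0, 1], [0, 0, 0.068, -0.967, 0.096, 0, 1], [0, 0, 0.068, -0.967, 0.096, 0, 1], [0, 0, 0.068, -0.967, 0.096, 0, 1], [0, 0, 0.068, -0.967, 0.096, 0, 1], [0, 0, 0.068, -0.967, 0.096, 0, 1], [0, 0, 0.068, -0.967, 0.096, 0, 1], [0, 0, 0.068, -0.967, 0.096, 0, 1], [0, 0, 0.068, -0.967, 0.096, 0, 1]]
  ]
}}

```text
clock: 9.5
tcp_pos: [0.46, -0.0253, 0.1851]
orientation: [-2.58, -1.792, 0.007]
contact_force: [-0.0, 0.2, -4.1]
grip_width: 0.0527
```

Run:
```python
from h import *
st(); print(to(.463,-.39,.186,-30))
```

```text
t 9.5 p [ 0.46   -0.0253  0.1851] yaw -20.42 tilt 0.25 F [-0.   0.2 -4.1] w 0.0527 q [-0.68  0.21  0.69  2.13 -0.17  0.86 -0.25]
[-8.000e-04  1.100e-03  5.320e-02 -8.519e-01  3.252e-01 -3.000e-04]
```

Call:
{"method": "apply_moves", "body": {
  "plan": [
    [[0, 0, 0.053, -0.86, 0.32, 0, 1], [0, 0, 0.053, -0.86, 0.32, 0, 1], [0, 0, 0.053, -0.86, 0.32, 0, 1], [0, 0, 0.053, -0.86, 0.32, 0, 1], [0, 0, 0.053, -0.86, 0.32, 0, 1], [0, 0, 0.053, -0.86, 0.32, 0, 1], [0, 0, 0.053, -0.86, 0.32, 0, 1], [0, 0, 0.053, -0.86, 0.32, 0, 1], [0, 0, 0.053, -0.86, 0.32, 0, 1], [0, 0, 0.053, -0.86, 0.32, 0.1, 1], [0, 0, 0.053, -0.86, 0.32, 0.2, 1], [0, 0, 0.053, -0.86, 0.32, 0.2, 1]]
  ]
}}

```text
clock: 10.5
tcp_pos: [0.4606, -0.3825, 0.0975]
orientation: [-2.701, -1.575, 0.011]
contact_force: [-1.5, 2.9, -4.7]
grip_width: 0.0523
```

Run:
```python
from h import *
f=grab('top');im=f['pixels']; grab('scene'); st(); print(to(.463,-.39,.040,-30))
cv2.imwrite('pics/t8.png',cv2.resize(im[180:300,300:460],None,fx=4,fy=4,interpolation=cv2.INTER_CUBIC))
```

```text
t 10.6 p [ 0.4638 -0.3854  0.1042] yaw -29.49 tilt 0.38 F [-0.1  0.1 -2.9] w 0.0527 q [ 0.11  0.6   0.66  1.87 -0.48  0.85  0.5 ]
[-2.100e-03 -1.000e-04  2.800e-03 -1.090e-02  5.000e-03  1.605e-01]
```

View pics/t8.png

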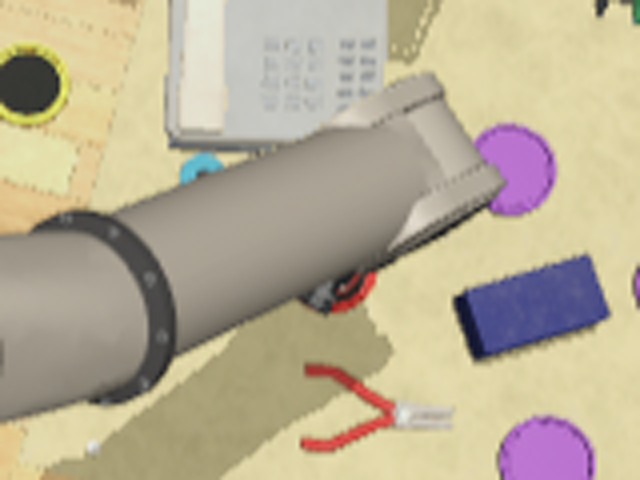

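The arm hides most of the red dish; a red edge shows at (350,295). The pose is within 5 mm, so I correct and lower.

Call:
{"method": "apply_moves", "body": {
  "plan": [
    [[-0.002, 0, 0.002, -0.011, 0.003, 0, 1], [-0.002, 0, 0.002, -0.011, 0.003, 0.03, 1], [-0.002, 0, 0.002, -0.011, 0.003, 0.06, 1], [-0.002, 0, 0.002, -0.011, 0.003, 0.09, 1], [-0.002, 0, 0.002, -0.011, 0.003, 0.12, 1], [-0.002, 0, 0.002, -0.011, 0.003, 0.14, 1], [-0.002, 0, 0.002, -0.011, 0.003, 0.155, 1], [-0.002, 0, 0.002, -0.011, 0.003, 0.16, 1], [-0.002, 0, 0.002, -0.011, 0.003, 0.16, 1]]
  ]
}}

```text
clock: 11.35
tcp_pos: [0.4638, -0.3917, 0.0422]
orientation: [2.715, 1.571, 0.004]
contact_force: [-0.0, -0.4, -3.2]
grip_width: 0.0524
```

Run:
```python
from h import *
f=grab('scene');im=f['pixels']; st(); print(to(.463,-.39,.036,-30))
cv2.imwrite('pics/s9.png',cv2.resize(im[150:290,280:480],None,fx=4,fy=4,interpolation=cv2.INTER_CUBIC))
```

```text
t 11.4 p [ 0.4641 -0.3921  0.0428] yaw -29.89 tilt 0.35 F [-0.4 -0.4 -2.7] w 0.0526 q [ 0.17  0.68  0.59  1.89 -0.55  0.73  0.56]
[ 0.002   0.      0.0006  0.0031 -0.005   0.017 ]
```

View pics/s9.png

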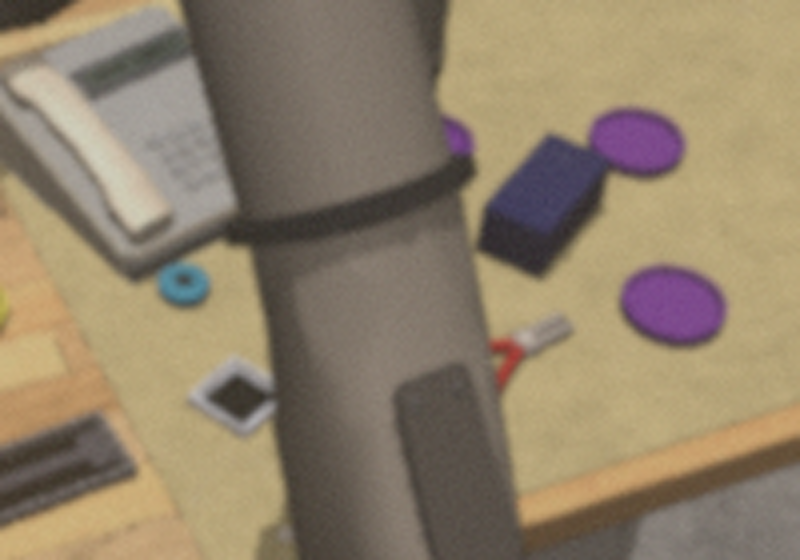

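The scene view is blocked by the arm, so I rely on the pose and force. I lower to contact, release and lift.

Call:
{"method": "apply_moves", "body": {
  "plan": [
    [[0.002, 0, 0, 0.003, -0.004, 0.005, 1], [0.002, 0, 0, 0.003, -0.004, 0.01, 1], [0.002, 0, 0, 0.003, -0.004, 0.015, 1], [0.002, 0, 0, 0.003, -0.004, 0.016, 1]]
  ]
}}

```text
clock: 11.73
tcp_pos: [0.4637, -0.3902, 0.0368]
orientation: [2.719, 1.574, 0.001]
contact_force: [-0.9, 1.0, 2.2]
grip_width: 0.0526
```

Run:
```python
from h import *
st()
```

```text
t 11.73 p [ 0.4637 -0.3902  0.0368] yaw -29.88 tilt 0.04 F [-0.9  1.   2.2] w 0.0526 q [ 0.17  0.69  0.59  1.89 -0.56  0.73  0.56]
```

Call:
{"method": "apply_moves", "body": {
  "plan": [
    [[0, 0, 0, 0, 0, 0, -1], [0, 0, 0, 0, 0, 0, -1], [0, 0, 0, 0, 0, 0, -1], [0, 0, 0, 0, 0, 0, -1], [0, 0, 0, 0, 0, 0, -1], [0, 0, 0, 0, 0, -0.05, -1], [0, 0, 0, 0, 0, -0.12, -1], [0, 0, 0, 0, 0, -0.2, -1], [0, 0, 0, 0, 0, -0.3, -1], [0, 0, 0, 0, 0, -0.38, -1], [0, 0, 0, 0, 0, -0.38, -1]]
  ]
}}

```text
clock: 12.65
tcp_pos: [0.4657, -0.3933, 0.1952]
orientation: [2.711, 1.568, 0.007]
contact_force: [0.4, 0.3, -0.1]
grip_width: 0.0852
```

Run:
```python
from h import *
st(); print(to(.46,-.03,.186,-10)); print(to(.4565,.227,.19,-7.8))
```

```text
t 12.65 p [ 0.4657 -0.3933  0.1952] yaw -29.93 tilt 0.61 F [ 0.4  0.3 -0.1] w 0.0852 q [ 0.05  0.49  0.75  1.8  -0.39  0.99  0.43]
[ 0.0033  0.0008 -0.1107  0.7799 -0.4657  0.0174]
[ 3.3000e-03  9.0000e-04 -1.2300e-01  1.3323e+00 -7.9380e-01  3.6000e-03]
```

Call:
{"method": "apply_moves", "body": {
  "plan": [
    [[0, 0, -0.11, 0.78, -0.465, 0.005, -1], [0, 0, -0.11, 0.78, -0.465, 0.005, -1], [0, 0, -0.11, 0.78, -0.465, 0.005, -1], [0, 0, -0.11, 0.78, -0.465, 0.005, -1], [0, 0, -0.11, 0.78, -0.465, 0.005, -1], [0, 0, -0.11, 0.78, -0.465, 0.005, -1], [0, 0, -0.11, 0.78, -0.465, 0.005, -1], [0, 0, -0.11, 0.78, -0.465, 0.005, -1], [0, 0, -0.11, 0.78, -0.465, 0.005, -1], [0, 0, -0.11, 0.78, -0.465, 0.005, -1]]
  ]
}}

```text
clock: 13.48
tcp_pos: [0.4575, -0.0202, 0.1862]
orientation: [-2.397, -2.028, -0.002]
contact_force: [0.2, -0.1, -0.9]
grip_width: 0.0855
```

Run:
```python
from h import *
f=grab('scene');im=f['pixels']; grab('top'); st(); print(to(.4565,.227,.19,-7.8))
cv2.imwrite('pics/s10.png',cv2.resize(im[150:370,110:430],None,fx=2.5,fy=2.5,interpolation=cv2.INTER_CUBIC))
```

```text
t 13.58 p [ 0.4575 -0.0258  0.1865] yaw -9.9 tilt 0.02 F [ 0.5 -1.3 -0.4] w 0.0853 q [-0.63  0.19  0.62  2.13 -0.15  0.86 -0.09]
[ 0.000e+00 -1.000e-04 -1.170e-02  6.221e-01 -1.113e-01 -8.700e-03]
```

View pics/s10.png

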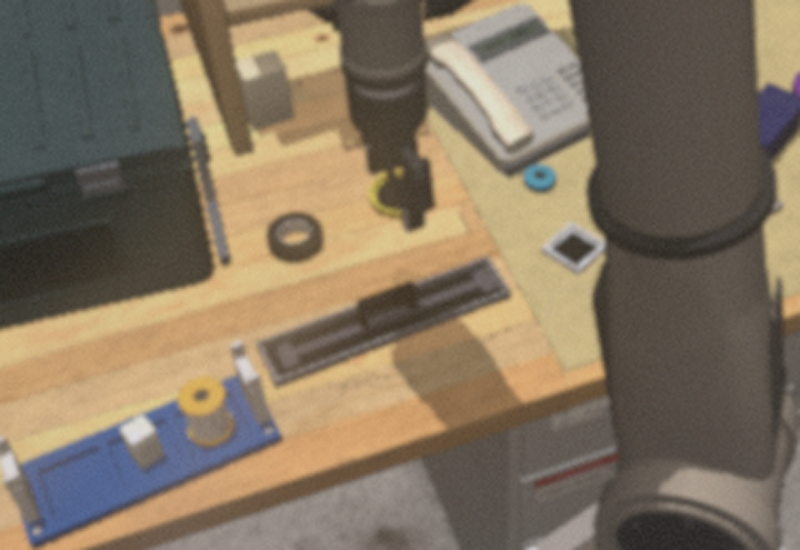

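The bar lies properly in the tray, (270,360) to (505,285), with its grip up at (388,300). The yellow reel is at (203,400) and the relay at (141,435). The red reel I check numerically in the top view.

```bash
cat >> h.py <<'E'
def redcheck():
    f=load('top'); im=f['pixels']; hs=cv2.cvtColor(im,cv2.COLOR_BGR2HSV); m=cv2.inRange(hs,(0,130,80),(9,255,255))|cv2.inRange(hs,(172,130,80),(180,255,255))
    k=np.zeros_like(m);k[220:262,360:410]=m[220:262,360:410]
    c=max(cv2.findContours(k,cv2.RETR_EXTERNAL,cv2.CHAIN_APPROX_NONE)[0],key=cv2.contourArea); print('red px',cv2.boundingRect(c),cv2.contourArea(c),'exp flange centre',proj(f,(.463,-.39,.068)),'r',.027*454/1.5)
    for row in m[232:262,368:400]: print(''.join('#' if x else '.' for x in row))
E
python3 - <<'E'
from h import *
redcheck(); st(); print(to(.4565,.227,.15,-7.8))
E
```

```text
red px (371, 235, 23, 23) 386.0 exp flange centre (np.float64(384.3281200029758), np.float64(243.51124957492206)) r 8.171999999999999
................................
................................
................................
.............##.................
.........##########.............
........#############...........
......#################.........
......####.#############........
.....###..##############........
....###..################.......
....##..##################......
...###..#######....#######......
...###...######....#######......
...###...######....#######......
...###...########.########......
...###....################......
...###....################......
...###.....###############......
....####....##############......
....####.....############.......
....#####.........###.###.......
.....#####..........####........
......######......#####.........
.......###############..........
........#############...........
...........########.............
................................
................................
................................
................................
t 13.58 p [ 0.4575 -0.0258  0.1865] yaw -9.9 tilt 0.02 F [ 0.5 -1.3 -0.4] w 0.0853 q [-0.63  0.19  0.62  2.13 -0.15  0.86 -0.09]
[ 0.000e+00 -1.000e-04 -1.170e-02  6.221e-01 -1.113e-01  9.130e-02]
```

Call:
{"method": "apply_moves", "body": {
  "plan": [
    [[0, 0, -0.012, 0.63, -0.111, 0, -1], [0, 0, -0.012, 0.63, -0.111, 0, -1], [0, 0, -0.012, 0.63, -0.111, 0, -1], [0, 0, -0.012, 0.63, -0.111, 0, -1], [0, 0, -0.012, 0.63, -0.111, 0, -1], [0, 0, -0.012, 0.63, -0.111, 0, -1], [0, 0, -0.012, 0.63, -0.111, 0, -1], [0, 0, -0.012, 0.63, -0.111, 0, -1], [0, 0, -0.012, 0.63, -0.111, 0.08, -1], [0, 0, -0.012, 0.63, -0.111, 0.08, -1]]
  ]
}}

```text
clock: 14.42
tcp_pos: [0.4564, 0.2251, 0.1511]
orientation: [2.372, 2.059, -0.01]
contact_force: [-0.5, -0.6, -0.6]
grip_width: 0.0852
```

Run:
```python
from h import *
grab('scene'); st(); print(to(.4565,.2275,.034,-7.8))
```

```text
t 14.47 p [0.4569 0.2252 0.1527] yaw -8.15 tilt 0.34 F [-0.9  0.4  0.3] w 0.0851 q [-0.96  0.33  0.46  2.04 -0.19  0.82 -0.53]
[-0.0011  0.0015 -0.002   0.0071 -0.0007  0.2967]
```

The red flange sits where predicted inside the red dish. Now I grasp the yellow reel.

Call:
{"method": "apply_moves", "body": {
  "plan": [
    [[0, 0, 0, 0.006, 0, 0.08, -1], [0, 0, 0, 0.006, 0, 0.16, -1], [0, 0, 0, 0.006, 0, 0.22, -1], [0, 0, 0, 0.006, 0, 0.27, -1], [0, 0, 0, 0.006, 0, 0.295, -1], [0, 0, 0, 0.006, 0, 0.3, -1], [0, 0, 0, 0.006, 0, 0.3, -1], [0, 0, 0, 0.006, 0, 0.3, 1], [0, 0, 0, 0.006, 0, 0.3, 1], [0, 0, 0, 0.006, 0, 0.3, 1], [0, 0, 0, 0.006, 0, 0.3, 1], [0, 0, 0, 0.006, 0, 0.3, 1]]
  ],
  "force": 60
}}

```text
clock: 15.47
tcp_pos: [0.459, 0.2319, 0.0359]
orientation: [-2.369, -2.063, -0.003]
contact_force: [-1.2, -1.0, 8.5]
grip_width: 0.0465
```

Call:
{"method": "apply_moves", "body": {
  "plan": [
    [[0, 0, 0, 0, 0, 0, 1], [0, 0, 0, 0, 0, -0.02, 1], [0, 0, 0, 0, 0, -0.05, 1], [0, 0, 0, 0, 0, -0.1, 1], [0, 0, 0, 0, 0, -0.18, 1], [0, 0, 0, 0, 0, -0.27, 1], [0, 0, 0, 0, 0, -0.37, 1], [0, 0, 0, 0, 0, -0.4, 1], [0, 0, 0, 0, 0, -0.4, 1]]
  ]
}}

```text
clock: 16.22
tcp_pos: [0.4604, 0.2325, 0.199]
orientation: [-2.37, -2.062, -0.013]
contact_force: [0.7, 0.5, -2.3]
grip_width: 0.0464
```

Run:
```python
from h import *
st(); print(to(.47,-.126,.195,-10));
```

```text
t 16.22 p [0.4604 0.2325 0.199 ] yaw -7.94 tilt 0.47 F [ 0.7  0.5 -2.3] w 0.0464 q [-1.    0.26  0.49  2.   -0.16  0.91 -0.57]
[ 0.0016 -0.002   0.0115 -0.8843  0.1475  0.0053]
```

Call:
{"method": "apply_moves", "body": {
  "plan": [
    [[0, 0, 0.012, -0.884, 0.147, 0, 1], [0, 0, 0.012, -0.884, 0.147, 0, 1], [0, 0, 0.012, -0.884, 0.147, 0, 1], [0, 0, 0.012, -0.884, 0.147, 0, 1], [0, 0, 0.012, -0.884, 0.147, 0, 1], [0, 0, 0.012, -0.884, 0.147, 0, 1], [0, 0, 0.012, -0.884, 0.147, 0, 1], [0, 0, 0.012, -0.884, 0.147, 0, 1], [0, 0, 0.012, -0.884, 0.147, 0, 1], [0, 0, 0.012, -0.884, 0.147, 0, 1], [0, 0, 0.012, -0.884, 0.147, 0, 1]]
  ]
}}

```text
clock: 17.13
tcp_pos: [0.4664, -0.1284, 0.1936]
orientation: [-2.411, -2.012, 0.003]
contact_force: [0.7, 0.8, -2.9]
grip_width: 0.0468
```

Run:
```python
from h import *
f=load('scene'); hs=cv2.cvtColor(f['pixels'],cv2.COLOR_BGR2HSV)
for nm in ('top',):
    f=grab(nm); hs=cv2.cvtColor(f['pixels'],cv2.COLOR_BGR2HSV); m=cv2.inRange(hs,(20,140,120),(34,255,255)); k=np.zeros_like(m);k[185:220,290:325]=m[185:220,290:325]
    v,u=np.nonzero(k); w=np.array([onz(f,a,b,.012)[:2] for a,b in zip(u,v)],np.float32); print(nm,cv2.minEnclosingCircle(w))
st(); print(to(.624,-.122,.195,-10));
```

```text
top ((0.6501418948173523, -0.13395856320858002), 0.017097849398851395)
t 17.18 p [ 0.4667 -0.1267  0.1936] yaw -10.15 tilt 0.13 F [ 0.8  1.  -1.9] w 0.0464 q [-0.45  0.24  0.69  2.07 -0.19  0.89  0.17]
[-0.0007 -0.     -0.0008  0.0809  0.3849 -0.0045]
```

Call:
{"method": "apply_moves", "body": {
  "plan": [
    [[0, 0, 0, 0.08, 0.385, 0, 1], [0, 0, 0, 0.08, 0.385, 0, 1], [0, 0, 0, 0.08, 0.385, 0, 1], [0, 0, 0, 0.08, 0.385, 0, 1], [0, 0, 0, 0.08, 0.385, 0.05, 1], [0, 0, 0, 0.08, 0.385, 0.12, 1], [0, 0, 0, 0.08, 0.385, 0.2, 1], [0, 0, 0, 0.08, 0.385, 0.24, 1], [0, 0, 0, 0.08, 0.385, 0.24, 1], [0, 0, 0, 0.08, 0.385, 0.24, 1]]
  ]
}}

```text
clock: 18.02
tcp_pos: [0.6243, -0.1202, 0.0973]
orientation: [-2.404, -2.019, 0.003]
contact_force: [0.9, -0.7, -2.3]
grip_width: 0.0465
```

Run:
```python
from h import *
f=grab('scene'); st(); print(to(.624,-.122,.040,-10)); 
p=[proj(f,(.624,-.126,z)) for z in (.012,.06,.14)]; print(p)
u,v=map(int,p[1]); y0,x0=v-70,u-70; print(x0,y0)
cv2.imwrite('pics/s11.png',cv2.resize(f['pixels'][y0:y0+140,x0:x0+140],None,fx=4,fy=4,interpolation=cv2.INTER_CUBIC))
```

```text
t 18.07 p [ 0.6254 -0.121   0.0988] yaw -9.98 tilt 0.02 F [ 0.4  0.2 -2.2] w 0.0463 q [-0.3   0.62  0.56  1.79 -0.42  0.85  0.28]
[-0.00e+00 -1.00e-04  1.00e-04 -3.10e-03 -3.00e-03  1.47e-01]
[(np.float64(270.73313022314835), np.float64(226.34057649950483)), (np.float64(269.8131596811476), np.float64(215.2019959223362)), (np.float64(268.1776717312982), np.float64(195.40025936589345))]
199 145
```

View pics/s11.png

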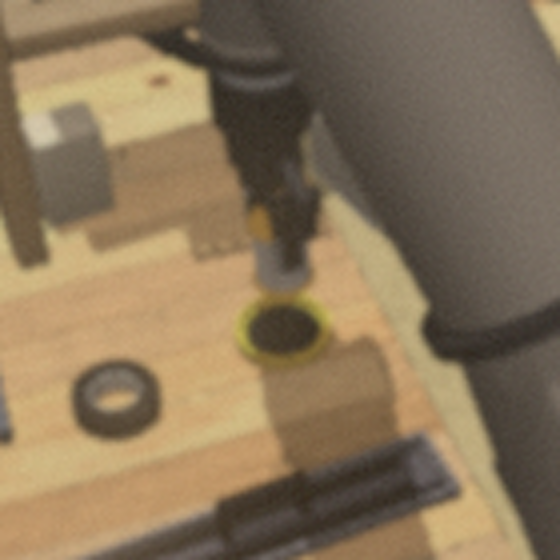

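The yellow reel hangs upright at (275,265), directly over the yellow dish at (284,327). I lower it.

Call:
{"method": "apply_moves", "body": {
  "plan": [
    [[0, 0, 0, -0.003, -0.003, 0.03, 1], [0, 0, 0, -0.003, -0.003, 0.06, 1], [0, 0, 0, -0.003, -0.003, 0.09, 1], [0, 0, 0, -0.003, -0.003, 0.12, 1], [0, 0, 0, -0.003, -0.003, 0.14, 1], [0, 0, 0, -0.003, -0.003, 0.147, 1], [0, 0, 0, -0.003, -0.003, 0.152, 1], [0, 0, 0, -0.003, -0.003, 0.157, 1], [0, 0, 0, -0.003, -0.003, 0.157, 1], [0, 0, 0, -0.003, -0.003, 0.157, 1]]
  ]
}}

```text
clock: 18.9
tcp_pos: [0.6241, -0.1235, 0.0362]
orientation: [2.408, 2.017, 0.001]
contact_force: [1.0, -1.0, -2.5]
grip_width: 0.0464
```

Run:
```python
from h import *
st()
```

```text
t 18.9 p [ 0.6241 -0.1235  0.0362] yaw -10.09 tilt 0.07 F [ 1.  -1.  -2.5] w 0.0464 q [-0.26  0.7   0.5   1.81 -0.48  0.75  0.33]
```

Call:
{"method": "apply_moves", "body": {
  "plan": [
    [[0, 0, 0, 0, 0, 0.003, 1], [0, 0, 0, 0, 0, 0.006, 1], [0, 0, 0, 0, 0, 0.006, 1]]
  ]
}}

```text
clock: 19.15
tcp_pos: [0.6242, -0.1236, 0.0359]
orientation: [2.408, 2.017, 0.003]
contact_force: [-6.6, 2.9, 18.9]
grip_width: 0.0464
```

Call:
{"method": "apply_moves", "body": {
  "plan": [
    [[0, 0, 0, 0, 0, -0.004, 1], [0, 0, 0, 0, 0, -0.004, -1], [0, 0, 0, 0, 0, -0.004, -1], [0, 0, 0, 0, 0, -0.004, -1], [0, 0, 0, 0, 0, -0.004, -1], [0, 0, 0, 0, 0, -0.004, -1], [0, 0, 0, 0, 0, -0.06, -1], [0, 0, 0, 0, 0, -0.14, -1], [0, 0, 0, 0, 0, -0.24, -1], [0, 0, 0, 0, 0, -0.34, -1], [0, 0, 0, 0, 0, -0.4, -1], [0, 0, 0, 0, 0, -0.4, -1]]
  ]
}}

```text
clock: 20.15
tcp_pos: [0.6269, -0.1247, 0.1994]
orientation: [2.403, 2.012, 0.011]
contact_force: [0.1, -1.0, 1.0]
grip_width: 0.0853
```

Run:
```python
from h import *
st(); print(to(.465,-.11,.19,-8)); print(to(.464,.296,.15,-7.8))
```

```text
t 20.15 p [ 0.6269 -0.1247  0.1994] yaw -10.12 tilt 0.57 F [ 0.1 -1.   1. ] w 0.0853 q [-0.35  0.51  0.63  1.72 -0.35  1.02  0.22]
[ 3.100e-03 -2.000e-04 -1.180e-02 -3.480e-02 -4.051e-01  1.950e-02]
[ 3.200e-03 -2.000e-04 -1.290e-02  9.639e-01 -5.868e-01  1.186e-01]
```

Go back in x first, then along to the relay (two calls).

Call:
{"method": "apply_moves", "body": {
  "plan": [
    [[0.003, 0, -0.012, -0.035, -0.405, 0.015, -1], [0.003, 0, -0.012, -0.035, -0.405, 0.015, -1], [0.003, 0, -0.012, -0.035, -0.405, 0.015, -1], [0.003, 0, -0.012, -0.035, -0.405, 0.015, -1], [0.003, 0, -0.012, -0.035, -0.405, 0.015, -1]]
  ]
}}

```text
clock: 20.57
tcp_pos: [0.4521, -0.1084, 0.1847]
orientation: [-2.36, -2.048, 0.017]
contact_force: [0.1, 0.8, -0.7]
grip_width: 0.0855
```

Run:
```python
from h import *
f=grab('top'); redcheck(); st(); print(to(.464,.296,.15,-7.8))
m=cv2.inRange(cv2.cvtColor(f['pixels'],cv2.COLOR_BGR2HSV),(18,130,110),(34,255,255)); print('exp',proj(f,(.624,-.126,.064)))
for row in m[185:215,290:325]: print(''.join('#' if x else '.' for x in row))
f=grab('scene'); hs=cv2.cvtColor(f['pixels'],cv2.COLOR_BGR2HSV); m=cv2.inRange(hs,(0,0,150),(180,60,255)); u,v=map(int,proj(f,(.464,.296,.054))); k=np.zeros_like(m); k[v-14:v+20,u-14:u+14]=m[v-14:v+20,u-14:u+14]
for row in k[v-14:v+20,u-14:u+14]: print(''.join('#' if x else '.' for x in row))
print(u,v)
```

```text
red px (371, 235, 23, 23) 385.0 exp flange centre (np.float64(384.3281200029758), np.float64(243.51124957492206)) r 8.171999999999999
................................
................................
................................
.............##.................
.........##########.............
........#############...........
......#################.........
......####.#############........
.....###..##############........
....###..################.......
....##..#################.......
...###..#######....#######......
...###...######....#######......
...##....######....#######......
...##....########.########......
...###....################......
...###....################......
...###.....###############......
....####....##############......
....####.....############.......
....#####.........###.###.......
.....#####..........####........
......######......#####.........
.......###############..........
........#############...........
...........########.............
................................
................................
................................
.........
[... 1669 characters left out ...]
......##########.........
.......#############........
.....###############........
..##..##############........
##.....##############.......
......###############.......
.......##############.......
........###########.........
.........#########..........
..........######............
..........#####.............
............................
............................
............................
............................
............................
............................
............................
............................
............................
............................
............................
............................
............................
165 321
```

The yellow flange sits at the predicted spot in the yellow dish. On to the relay.

Call:
{"method": "apply_moves", "body": {
  "plan": [
    [[-0.003, 0, 0, 0.9, -0.12, 0.02, -1], [-0.003, 0, 0, 0.9, -0.12, 0.02, -1], [-0.003, 0, 0, 0.9, -0.12, 0.02, -1], [-0.003, 0, 0, 0.9, -0.12, 0.02, -1], [-0.003, 0, 0, 0.9, -0.12, 0.02, -1], [-0.003, 0, 0, 0.9, -0.12, 0.02, -1], [-0.003, 0, 0, 0.9, -0.12, 0.02, -1], [-0.003, 0, 0, 1.0, -0.13, 0.05, -1], [-0.003, 0, 0, 1.0, -0.13, 0.09, -1], [-0.003, 0, 0, 1.0, -0.13, 0.09, -1], [-0.003, 0, 0, 1.0, -0.13, 0.09, -1], [-0.003, 0, 0, 1.0, -0.13, 0.09, -1]]
  ]
}}

```text
clock: 21.67
tcp_pos: [0.4652, 0.2975, 0.1506]
orientation: [2.364, 2.068, -0.001]
contact_force: [-0.6, -1.3, 0.1]
grip_width: 0.0853
```

Run:
```python
from h import *
f=grab('scene'); st(); print(to(.464,.296,.026,-7.8)); print(onz(f,165.2,321.2,.054),onz(f,164,320,.054))
cv2.imwrite('pics/s12.png',cv2.resize(f['pixels'][270:370,110:230],None,fx=5,fy=5,interpolation=cv2.INTER_CUBIC))
```

```text
t 21.72 p [0.4657 0.2953 0.1512] yaw -7.85 tilt 0.06 F [ 0.1 -1.   0.6] w 0.0854 q [-1.06  0.4   0.48  1.96 -0.24  0.84 -0.59]
[ 1.00e-04  3.00e-04 -3.00e-04  1.50e-03 -4.60e-03  3.13e-01]
[0.46492822 0.29519238 0.054     ] [0.4700565  0.29605242 0.054     ]
```

View pics/s12.png

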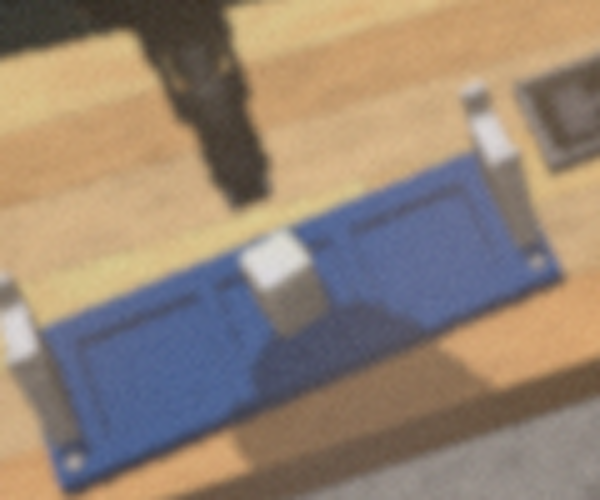

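The relay stands alone at (280,285), aligned with the carrier, with the gripper straight above it. I grasp it.

Call:
{"method": "apply_moves", "body": {
  "plan": [
    [[0, 0, 0, 0, -0.004, 0.08, -1], [0, 0, 0, 0, -0.004, 0.16, -1], [0, 0, 0, 0, -0.004, 0.23, -1], [0, 0, 0, 0, -0.004, 0.28, -1], [0, 0, 0, 0, -0.004, 0.305, -1], [0, 0, 0, 0, -0.004, 0.315, -1], [0, 0, 0, 0, -0.004, 0.315, -1], [0, 0, 0, 0, -0.004, 0.315, 1], [0, 0, 0, 0, -0.004, 0.315, 1], [0, 0, 0, 0, -0.004, 0.315, 1], [0, 0, 0, 0, -0.004, 0.315, 1], [0, 0, 0, 0, -0.004, 0.315, 1]]
  ],
  "force": 30
}}

```text
clock: 22.72
tcp_pos: [0.4639, 0.2953, 0.0267]
orientation: [-2.369, -2.063, -0.003]
contact_force: [-0.9, -0.6, 7.3]
grip_width: 0.0297
```

Call:
{"method": "apply_moves", "body": {
  "plan": [
    [[0, 0, 0, 0, 0, 0, 1], [0, 0, 0, 0, 0, 0, 1], [0, 0, 0, 0, 0, -0.02, 1], [0, 0, 0, 0, 0, -0.05, 1], [0, 0, 0, 0, 0, -0.1, 1], [0, 0, 0, 0, 0, -0.18, 1], [0, 0, 0, 0, 0, -0.27, 1], [0, 0, 0, 0, 0, -0.33, 1], [0, 0, 0, 0, 0, -0.33, 1], [0, 0, 0, 0, 0, -0.33, 1]]
  ]
}}

```text
clock: 23.55
tcp_pos: [0.4642, 0.2956, 0.1602]
orientation: [-2.369, -2.062, -0.007]
contact_force: [-1.0, -0.1, -1.1]
grip_width: 0.0295
```

Run:
```python
from h import *
f=grab('top');im=f['pixels']; m=cv2.inRange(cv2.cvtColor(im,cv2.COLOR_BGR2HSV),(0,0,185),(180,60,255)); k=np.zeros_like(m);k[245:270,325:355]=m[245:270,325:355]
c=max(cv2.findContours(k,cv2.RETR_EXTERNAL,cv2.CHAIN_APPROX_NONE)[0],key=cv2.contourArea); print(cv2.minAreaRect(np.array([onz(f,*p,.012)[:2] for p in c[:,0]],np.float32)))
st(); print(to(.458,-.03,.155,-12));
```

```text
((0.423968642950058, -0.24135133624076843), (0.061848659068346024, 0.05894035845994949), 14.758476257324219)
t 23.6 p [0.4632 0.295  0.1586] yaw -7.91 tilt 0.09 F [-0.4  0.6 -1.2] w 0.0296 q [-1.07  0.38  0.49  1.96 -0.24  0.86 -0.59]
[ 1.000e-04 -5.000e-04  2.270e-02 -8.066e-01  9.880e-02  7.900e-03]
```

Call:
{"method": "apply_moves", "body": {
  "plan": [
    [[0, 0, -0.1, -0.807, 0.099, 0, 1], [0, 0, -0.1, -0.807, 0.099, 0, 1], [0, 0, -0.1, -0.807, 0.099, 0, 1], [0, 0, -0.1, -0.807, 0.099, 0, 1], [0, 0, -0.1, -0.807, 0.099, 0, 1], [0, 0, -0.1, -0.807, 0.099, 0, 1], [0, 0, -0.1, -0.807, 0.099, 0, 1], [0, 0, -0.1, -0.807, 0.099, 0, 1], [0, 0, -0.1, -0.807, 0.099, 0, 1], [0, 0, -0.1, -0.807, 0.099, 0, 1]]
  ]
}}

```text
clock: 24.43
tcp_pos: [0.4569, -0.0324, 0.1569]
orientation: [-2.023, -2.402, 0.003]
contact_force: [0.3, 1.1, 0.3]
grip_width: 0.0277
```

Run:
```python
from h import *
st(); print(to(.4235,-.2415,.155,12));
```

```text
t 24.43 p [ 0.4569 -0.0324  0.1569] yaw 9.79 tilt 0.13 F [0.3 1.1 0.3] w 0.0277 q [-0.55  0.24  0.56  2.16 -0.18  0.79  0.29]
[-0.0007  0.     -0.0123 -0.5009 -0.171   0.0053]
```

Call:
{"method": "apply_moves", "body": {
  "plan": [
    [[0, 0, -0.012, -0.5, -0.171, 0, 1], [0, 0, -0.012, -0.5, -0.171, 0, 1], [0, 0, -0.012, -0.5, -0.171, 0, 1], [0, 0, -0.012, -0.5, -0.171, 0, 1], [0, 0, -0.012, -0.5, -0.171, 0, 1], [0, 0, -0.012, -0.5, -0.171, 0, 1], [0, 0, -0.012, -0.5, -0.171, 0, 1], [0, 0, -0.012, -0.5, -0.171, 0.08, 1], [0, 0, -0.012, -0.5, -0.171, 0.16, 1], [0, 0, -0.012, -0.5, -0.171, 0.18, 1], [0, 0, -0.012, -0.5, -0.171, 0.18, 1], [0, 0, -0.012, -0.5, -0.171, 0.18, 1]]
  ]
}}

```text
clock: 25.43
tcp_pos: [0.4261, -0.2379, 0.0858]
orientation: [-1.969, -2.446, 0.0]
contact_force: [-0.2, 0.2, -0.2]
grip_width: 0.0275
```

Run:
```python
from h import *
f=grab('top'); st(); print(to(.4235,-.2415,.029,12)); 
cv2.imwrite('pics/t13.png',cv2.resize(f['pixels'][215:295,300:380],None,fx=6,fy=6,interpolation=cv2.INTER_CUBIC))
```

```text
t 25.48 p [ 0.4267 -0.2385  0.0866] yaw 12.32 tilt 0.04 F [-0.5 -0.8 -0.6] w 0.028 q [-0.06  0.43  0.55  2.15 -0.36  0.66  0.95]
[ 0.0002 -0.      0.0018 -0.0056 -0.0094  0.144 ]
```

View pics/t13.png

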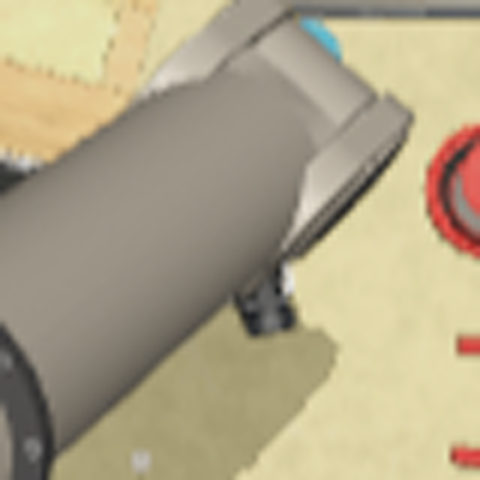

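The arm hides the tray, but a fingertip shows at (265,310) and the red reel stands in its dish at right. I correct the position and lower onto the floor.

Call:
{"method": "apply_moves", "body": {
  "plan": [
    [[0, 0, 0, -0.006, -0.008, 0, 1], [0, 0, 0, -0.006, -0.008, 0.03, 1], [0, 0, 0, -0.006, -0.008, 0.06, 1], [0, 0, 0, -0.006, -0.008, 0.09, 1], [0, 0, 0, -0.006, -0.008, 0.12, 1], [0, 0, 0, -0.006, -0.008, 0.135, 1], [0, 0, 0, -0.006, -0.008, 0.143, 1], [0, 0, 0, -0.006, -0.008, 0.147, 1], [0, 0, 0, -0.006, -0.008, 0.149, 1], [0, 0, 0, -0.006, -0.008, 0.149, 1]]
  ]
}}

```text
clock: 26.32
tcp_pos: [0.4236, -0.2425, 0.0269]
orientation: [1.972, 2.445, 0.001]
contact_force: [-0.6, 0.1, 1.6]
grip_width: 0.0279
```

Run:
```python
from h import *
st()
```

```text
t 26.32 p [ 0.4236 -0.2425  0.0269] yaw 12.22 tilt 0.06 F [-0.6  0.1  1.6] w 0.0279 q [ 0.03  0.53  0.46  2.17 -0.46  0.53  1.04]
```

Call:
{"method": "apply_moves", "body": {
  "plan": [
    [[0, 0, 0, 0, 0, 0, -1], [0, 0, 0, 0, 0, 0, -1], [0, 0, 0, 0, 0, 0, -1], [0, 0, 0, 0, 0, 0, -1], [0, 0, 0, 0, 0, 0, -1], [0, 0, 0, 0, 0, 0, -1], [0, 0, 0, 0, 0, -0.05, -1], [0, 0, 0, 0, 0, -0.12, -1], [0, 0, 0, 0, 0, -0.22, -1], [0, 0, 0, 0, 0, -0.32, -1], [0, 0, 0, 0, 0, -0.4, -1], [0, 0, 0, 0, 0, -0.4, -1]]
  ]
}}

```text
clock: 27.32
tcp_pos: [0.4262, -0.2443, 0.1918]
orientation: [1.967, 2.438, 0.007]
contact_force: [1.5, -0.7, -0.1]
grip_width: 0.0853
```

Run:
```python
from h import *
st(); print(to(.46,.1,.2,12))
```

```text
t 27.32 p [ 0.4262 -0.2443  0.1918] yaw 12.19 tilt 0.57 F [ 1.5 -0.7 -0.1] w 0.0853 q [-0.18  0.25  0.67  2.07 -0.2   0.88  0.82]
[ 0.0029  0.0013  0.001   0.8234  0.2644 -0.0216]
```

Call:
{"method": "apply_moves", "body": {
  "plan": [
    [[0, 0, 0, 0.82, 0.265, -0.02, -1], [0, 0, 0, 0.82, 0.265, -0.02, -1], [0, 0, 0, 0.82, 0.265, -0.02, -1], [0, 0, 0, 0.82, 0.265, -0.02, -1], [0, 0, 0, 0.82, 0.265, -0.02, -1], [0, 0, 0, 0.82, 0.265, -0.02, -1], [0, 0, 0, 0.82, 0.265, -0.02, -1], [0, 0, 0, 0.82, 0.265, -0.02, -1], [0, 0, 0, 0.82, 0.265, -0.02, -1], [0, 0, 0, 0.82, 0.265, -0.02, -1]]
  ]
}}

```text
clock: 28.15
tcp_pos: [0.4572, 0.105, 0.1939]
orientation: [-1.963, -2.452, -0.001]
contact_force: [-0.3, -0.4, 0.8]
grip_width: 0.0853
```

Call:
{"method": "apply_moves", "body": {
  "plan": [
    [[0, 0, 0, 0.6, -0.13, 0, -1], [0, 0, 0, 0.6, -0.13, 0, -1], [0, 0, 0, 0.6, -0.13, 0, -1], [0, 0, 0, 0.6, -0.13, 0, -1], [0, 0, 0, 0.6, -0.13, 0, -1], [0, 0, 0, 0.6, -0.13, 0, -1], [0, 0, 0, 0.6, -0.13, 0, -1], [0, 0, 0, 0.6, -0.13, 0, -1], [0, 0, 0, 0.6, -0.13, 0, -1], [0, 0, 0, 0.6, -0.13, 0, -1]]
  ]
}}

```text
clock: 28.98
tcp_pos: [0.3565, 0.3222, 0.194]
orientation: [1.976, 2.442, -0.001]
contact_force: [0.2, -0.8, -0.2]
grip_width: 0.0857
```

Run:
```python
from h import *
st(); f=grab('top'); im=f['pixels']
for n,p in (('relay',(.4235,-.2415,.054)),('yel',(.624,-.126,.064)),('red',(.463,-.39,.068))): print(n,(np.array(proj(f,p))-[225,180])*4)
cv2.imwrite('pics/t14.png',cv2.resize(im[180:270,225:410],None,fx=4,fy=4,interpolation=cv2.INTER_CUBIC))
```

```text
t 28.98 p [0.3565 0.3222 0.194 ] yaw 12.05 tilt 0.05 F [ 0.2 -0.8 -0.2] w 0.0857 q [-1.13  0.2   0.3   2.06 -0.08  0.89 -0.57]
relay [459.88876486 300.81824659]
yel [326.9740154   66.78715631]
red [637.31248001 254.0449983 ]
```

View pics/t14.png

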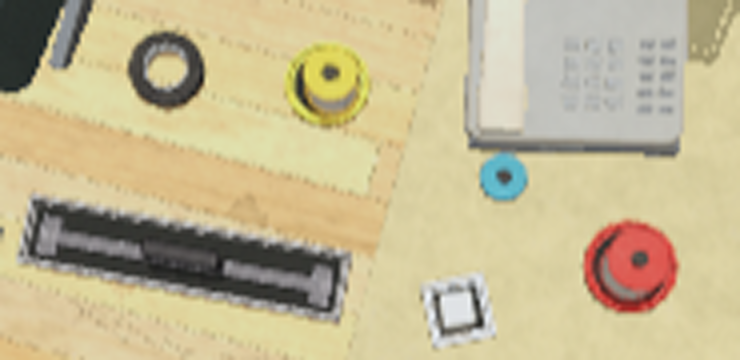

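The last view shows all four in place: bar in the tray with grip up (180,258), yellow reel in the yellow dish (328,85), relay inside the white tray (457,308) and red reel in the red dish (630,265). The arm is clear and touching nothing.

```bash
python3 -c "
from bench import r
print(r.hand_in())"
```

```text
the job is handed in; nothing more can be done
None
```

The job is done and handed in at about 29 s of the 141 s allowed. I lifted the bar out by its grip and laid it in the grey tray, grip up. After that the red reel, the yellow reel and the relay went into their own holders, and each was let go.

**Last checks:**
- **Final top view:** it shows the bar inside its tray and all three things upright inside their rims. The gripper was open and clear at z 0.19 m.
- **Seating heights:** each thing was released at its pocket grasp height to within 0.3 mm, so each was fully down. The bar was lowered by pose onto the tray floor, and later views showed it seated.
- **Position offsets:** the yellow reel and the relay each appear about 5 to 6 mm off the holder's centre in the top view. That is inside the 10 mm clearance each of them has.
- **Forces:** the highest reading I saw was about 20 N, when the yellow reel touched down. I read the force only at the end of each move.
- **Blocked views:** the arm hid the red dish and the white tray while I was lowering, so I placed those by pose and force and confirmed them in the images afterwards.
- **Relay grip:** its width first read 29.6 mm and settled to 27.7 mm while being carried.
- **Picture budget:** I viewed 16 pictures, two over the 14.

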